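Seat the grinding cup in the blender base and shut its hold-down arm

ROBOT

A 7-joint arm with a two-finger parallel gripper is mounted at the origin on the work surface. World frame = base frame: x ahead of the robot, y to its left, z up, the work surface at z = 0. Lengths are in m, angles in rad, forces in N, time in s.
With the tool pointing down it reaches from about 0.425 to 0.925 m from the base axis. Payload 6.8 kg.
Tool frame: the origin (TCP) lies at the very end of the fingers, on their centre line; the grasp point (between the pads) lies 19 mm behind it; z points along the fingers, y is the line along which they close (so a half turn about z gives the same grasp; the last joint's range is limited). The gripper opens to 85 mm and grips with 20 to 120 N. Pads are 22 mm wide; open, the fingers measure 114 mm over their backs; the gripper's body (76 mm by 85 mm) begins 54 mm behind the grasp point. The pads swing forward as they close: fully open they stand 13 mm farther back than shut.
Start: joints at [-1.432, 0.477, 0.022, 1.555, -0.011, 1.109, -0.083], TCP at [0.165, 0.655, 0.231] pointing down, gripper open.
Joint ranges: [-2.96, 2.96], [-0.34, 2.1], [-1.41, 1.46], [0.24, 2.44], [-1.37, 4.51], [0.17, 1.92], [-2.96, 2.96]. Speed limits (rad/s): [2.39, 2.39, 3.14, 3.14, 3.14, 3.14, 3.14].

INTERFACE

Orientations are given as a rotation vector (axis times angle).
In Python, from bench import get_obs, viewer, r gives the robot as it stands. The module is installed in compiled form; this text tells all that it offers.
- The arm moves only by the tool play_rows, never from a script. Its argument "commands" is a list that holds one entry, the list of rows, each a list of 5 numbers: the gripper's target within -1 to 1 (shut at 1, half-way at 0, fully open at -1), then the shift along the tool's x, y, z scaled (see below), then the turn about the tool's z scaled (see below). A call has 1 to 12 rows; each row is the pose to reach, as a shift and turn from the pose commanded when the call began, along the tool's axes at that moment; what a row does not reach only later rows make up. The controller multiplies each number of a shift by 0.2 m and each number of a turn by pi/2 rad. A row lasts 1/12 s, in which the tool goes at most 41.7 mm and 7.16 degrees, less where a joint would pass 70% of its speed; a pose out of reach is approached as far as the arm can. A call with a number of a shift or a turn outside -1 to 1 is refused whole. A call with a gripper value outside its range is refused whole. The fingers move at their own pace and stop on an object; "grip_force" is the grip in N (left out, the last holds). Time passes only in rows, so rows that repeat a pose let the fingers close. It gives the time, the measured TCP pose, the force, the opening and the grip force at its end, in the units of the state.
- get_obs(): the state, without advancing time (a new reading comes with each control period).
- viewer.grab_frame(name): name is "scene" or "top" or "wrist"; returns a dict with "pixels" (400x640x3 uint8, red, green, blue), "fovy" (degrees; the focal length in pixels is half the picture's height over the tangent of half this angle, whatever the lens; pixels are square), "cx", "cy" (the principal point, pixels), "world_to_cam" (4x4, takes a point from world to camera coordinates); the wrist camera has in their place "hand_eye" (4x4, takes a point from camera to tool coordinates, whose origin is the TCP and whose axes are the flange's). Camera axes: x right, y up, looking along -z (the intrinsics and any distortion apply to the point x, -y, -z); pixel columns grow to the right and rows downward; lengths in m; the calibration is good to about 2 mm. A picture is of the moment at which its call begins: read the wrist's pose just before it. There is no depth.
- r.hand_in(): hands the job in; it is judged then, once.
Trained networks look in a picture, given as the dict that the camera call returned (one of the last four; its "shot" number tells which), for a name from the list of things; names that differ only in an ending like _2 or _b are one class to them, and where a whole thing is asked for, a point or a joint stands for the part that bears it (a point fixed in the world has none). Each returns a list of dicts, best first, with "score" (0 to 1); they miss things now and then, are a little off and sometimes report something else, mostly with a low value. They report only what shows in the picture. A call takes as long as a camera call. They do not tell look-alikes from the thing itself.
- viewer.trace(picture, thing): "pixels" (400x640 bool, what is visible of it) and "rect" ([left, top, right, bottom] in pixels, round what is visible of it).
The state is a dict: "clock": time; "joints": joint angles; "qvel": joint speeds; "tau": joint torques, N m; "tcp_pos": TCP position; "orientation": TCP orientation; "contact_force": force on the tool from outside, world axes, zero at the start; "moment": the same for the moment, N m; "grip_width": finger opening in m; "gripper_force": force on a finger pad.
Only numpy, scipy, OpenCV 4.12 (cv2) and the standard library are available. Lean on these libraries where they do the work, as an engineer would, in place of code of your own. Each camera call takes 0.05 s, during which the arm holds its last target. There are 200 camera calls.

TASK

Take the small steel grinding cup by its knob and set it upright in the round well of the black blender base. Press it down until you feel it is fully home, because the stiff rubber coupling in the well holds it up at first, and only then swing the hinged steel arm all the way shut over it. Leave the upturned glass jug standing where it is.

Things in the scene. Friction and masses are not known exactly. Their poses are not given: they have to be found in the camera images.
- cup: Small closed steel cup, upright. Tapered: 48 mm across at the foot, 60 at 40 mm height; lid disc 68 mm across, 40 to 46 mm high; black round knob 24 mm across, 46 to 74 mm high: grip that. About 0.16 kg. (The wider white tub, flat lid, no knob, is not it.) Origin: centre of its underside, z up. Fully home in the well its foot is 46 mm above the cart; set down loosely it stands 9 to 12 mm higher.
- base: Black blender base, fixed; origin on the cart under the well's axis, z up. Housing x +-85, y -85 to +115, 40 mm high. Collar 100 mm across, top at 75 mm; well in it 72 mm across. In it a flat grey rubber coupling, top 55 to 58 mm high, that stays where pushed, yields at 6 N (8 N at 20 mm/s) and hits a hard stop at 46 mm. Hinge cheeks at y +85 mm, 64 mm apart outside along x, 138 mm high.
- clamp (a joint): Angle (rad) of a flat steel arm 36 mm wide, 8 thick, 120 long from its hinge axis, which is parallel to the base's x at y +85, height 126 mm. 0 = shut: level over the well towards -y, upper face at 130 mm, underside 2 mm over a home cup's knob; pi/2 upright; starts at 1.8 to 2.1, leaning to +y. Stiff: stays put, moves with 1 to 2 N at the tip. Push it over from its +y side, then down on top.
- jug: Upturned clear glass jug, not to be moved: 160 mm high, 104 mm across at its mouth (down), handle reaching 91 mm from the axis. Origin: centre of the mouth, on the cart; z up.
There are look-alikes about, which are no part of the job. Of the things that look like the cup, the largest one is meant.

How it is judged:
By the outcome, as a careful person would: the job done as asked, in the order asked, and still so for the second after the job is handed in, with the robot touching nothing.
It also fails if it takes over 54 s, if anything falls off the work surface, if the arm or the gripper's body presses on something with over 40 N, if the wrist force passes 120 N, or if a joint passes its speed limit or range.

## Working session

There is one attempt and no reset: what is moved stays moved. The work goes in short steps, Python scripts to look and compute and a tool call to move; the robot and the scene stay as the last step left them, time stands still between calls to the robot, and variables do not carry over. Pictures are saved under pics/ and viewed, at most 13 in all, crops included, and the job is handed in when it is done.

Besides the shell and the picture viewer there is one more tool, called after ">>>" as name(argument=value, ...), one argument or row to a line, values as JSON. play_rows: Moves the arm, as the interface text tells. Shifts and turns lie within -1 to 1; 1 stands for 0.2 m of shift or pi/2 rad of turn. Its arguments: {"type":"object","properties":{"commands":{"type":"array","items":{"type":"array","items":{"type":"array","items":{"type":"number","minimum":-1,"maximum":1}}}},"grip_force":{"type":"number"}},"required":["commands"]}

```bash
mkdir -p pics
cat > h.py <<'E'
import numpy as np, cv2
from bench import get_obs, viewer, r
from scipy.spatial.transform import Rotation as R
def ray(f,u,v,obs=None):
    F=200/np.tan(np.radians(f["fovy"])/2)
    d=np.array([(u-f["cx"])/F,-(v-f["cy"])/F,-1])
    if "world_to_cam" in f: M=np.linalg.inv(f["world_to_cam"])
    else:
        T=np.eye(4);T[:3,:3]=R.from_rotvec(obs["orientation"]).as_matrix();T[:3,3]=obs["tcp_pos"];M=T@f["hand_eye"]
    return M[:3,3],M[:3,:3]@d
def at(f,u,v,z,obs=None):
    o,d=ray(f,u,v,obs);return o+d*(z-o[2])/d[2]
def proj(f,p,obs=None):
    F=200/np.tan(np.radians(f["fovy"])/2)
    if "world_to_cam" in f: M=f["world_to_cam"]
    else:
        T=np.eye(4);T[:3,:3]=R.from_rotvec(obs["orientation"]).as_matrix();T[:3,3]=obs["tcp_pos"];M=np.linalg.inv(T@f["hand_eye"])
    c=M[:3,:3]@np.array(p)+M[:3,3]; return f["cx"]-F*c[0]/c[2], f["cy"]+F*c[1]/c[2]
def save(f,n): cv2.imwrite("pics/"+n,f["pixels"][:,:,::-1])
E
python3 - <<'E'
from h import *
np.set_printoptions(precision=3,suppress=True)
o=get_obs();print(o)
ims=[]
for c in("scene","top"):
    f=viewer.grab_frame(c);ims.append(f["pixels"]);print(c,{k:f[k] for k in f if k!="pixels"})
    for t in("cup","base","clamp","jug"):
        for d in viewer.trace(f,t): print(c,t,d["score"],d["rect"],np.array(np.nonzero(d["pixels"])).mean(1)[::-1])
    save(f,c+"0.png")
E
```

```text
{'clock': 0.0, 'joints': array([-1.432,  0.478,  0.022,  1.556, -0.012,  1.109, -0.083]), 'qvel': array([ 0.001, -0.001,  0.001, -0.   , -0.   ,  0.002, -0.   ]), 'tau': array([  0.002, -59.644,   1.608, -28.118,   0.012,   0.009,   0.   ]), 'tcp_pos': array([0.165, 0.654, 0.23 ]), 'orientation': array([-0.387, -3.118,  0.003]), 'contact_force': array([-0.55 , -0.34 , -0.424]), 'moment': array([ 0.032,  0.001, -0.01 ]), 'gripper_force': 0.0, 'grip_width': 0.08526313440956475}
scene {'fovy': 44.076862396847446, 'cx': 322.63373403931286, 'cy': 202.5921966377374, 'world_to_cam': array([[ 0.233,  0.973,  0.001, -0.067],
       [-0.581,  0.138,  0.802,  0.268],
       [ 0.78 , -0.188,  0.597, -1.684],
       [ 0.   ,  0.   ,  0.   ,  1.   ]]), 'shot': 1}
scene cup 0.81 [308.6, 178.3, 327.7, 201.5] [319.277 191.202]
scene cup 0.8 [262.8, 180.6, 288.5, 211.8] [275.556 198.378]
scene base 0.74 [355.6, 111.6, 458.8, 220.8] [407.156 181.591]
scene clamp 0.67 [424.0, 112.6, 452.5, 156.5] [440.252 132.178]
scene jug 0.93 [256.8, 211.1, 303.6, 296.3] [278.171 254.014]
top {'fovy': 45.67657686256217, 'cx': 318.30757536109036, 'cy': 199.10996830577903, 'world_to_cam': array([[-0.027, -1.   , -0.006, -0.037],
       [ 0.979, -0.028,  0.203, -0.601],
       [-0.204, -0.001,  0.979, -0.992],
       [ 0.   ,  0.   ,  0.   ,  1.   ]]), 'shot': 2}
top cup 0.97 [345.8, 210.1, 367.8, 230.1] [357.779 220.073]
top cup 0.78 [355.2, 246.3, 388.2, 285.4] [370.869 264.757]
top cup 0.67 [307.2, 268.9, 328.5, 285.4] [316.262 276.123]
top base 0.65 [124.0, 218.9, 267.4, 305.4] [211.187 261.825]
top clamp 0.8 [125.9, 249.1, 174.9, 271.1] [150.251 259.789]
top jug 0.73 [357.0, 105.0, 405.9, 179.8] [380.3   147.116]
```

View pics/scene0.png

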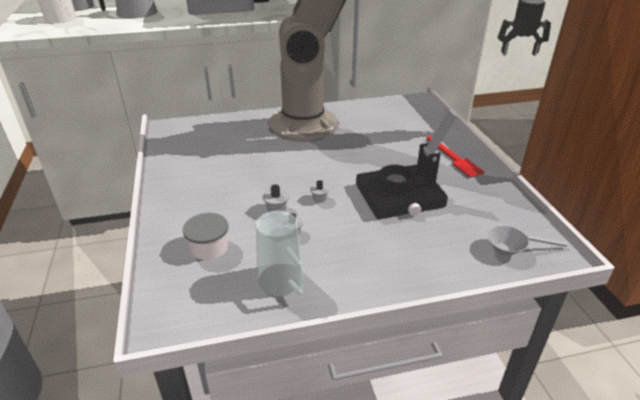

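View pics/top0.png

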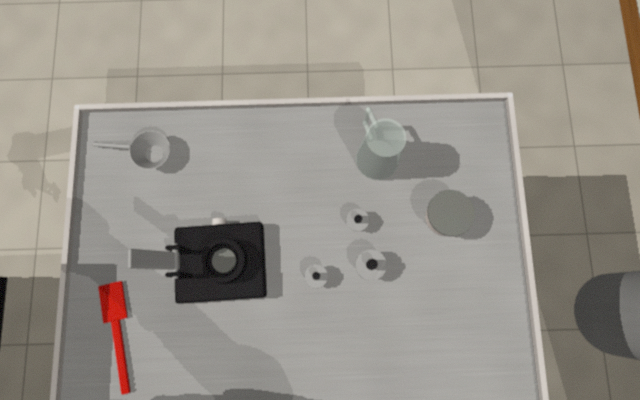

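Top view: cup-like things are at (371,264), which is the largest, (358,219) and (316,275), both smaller. The white tub is at (450,213), the base at (222,262), the arm leaning to the left at (150,260), and the jug at (382,145). I choose (371,264) and check it with a close crop.

Run:
```python
from h import *
np.set_printoptions(precision=4,suppress=True)
s=viewer.grab_frame("scene");t=viewer.grab_frame("top")
def tri(a,b):
    o1,d1=ray(s,*a);o2,d2=ray(t,*b)
    A=np.stack([d1,-d2],1);k=np.linalg.lstsq(A,o2-o1,rcond=None)[0]
    p,q=o1+k[0]*d1,o2+k[1]*d2;return (p+q)/2,np.linalg.norm(p-q)
print("knob tri",tri((275.5,187),(371.5,264)))
for n,b in dict(A=(371.5,264),B=(358,219),C=(316,275)).items(): print(n,at(t,*b,0.074))
print("collar",at(t,223.5,261,.075), "well scene",at(s,397,174,.075))
for c in [(176,229),(263,223),(266,296),(177,302)]: print("corner",at(t,*c,.04))
print("jug axis top", at(t,385,138,.16),"mouth",at(t,378,162,0))
im=t["pixels"]
a=cv2.resize(im[200:300,290:420],None,fx=3,fy=3,interpolation=2);b=cv2.resize(im[215:310,120:280],None,fx=3,fy=3,interpolation=2)
H=max(a.shape[0],b.shape[0]);W=400
out=np.zeros((600,480,3),np.uint8);out[:300,:390]=a;out[305:305+285,:480]=b
cv2.imwrite("pics/crop1.png",out[:,:,::-1])
```

```text
knob tri (array([ 0.4533, -0.1634,  0.0715]), np.float64(0.0007256262111530568))
A [ 0.4531 -0.1635  0.074 ]
B [ 0.5509 -0.139   0.074 ]
C [ 0.4332 -0.0447  0.074 ]
collar [0.4681 0.1518 0.075 ] well scene [0.473  0.1567 0.075 ]
corner [0.5452 0.2664 0.04  ]
corner [0.5533 0.0714 0.04  ]
corner [0.3927 0.0654 0.04  ]
corner [0.3851 0.2588 0.04  ]
jug axis top [ 0.7041 -0.1949  0.16  ] mouth [ 0.6992 -0.1989  0.    ]
```

View pics/crop1.png

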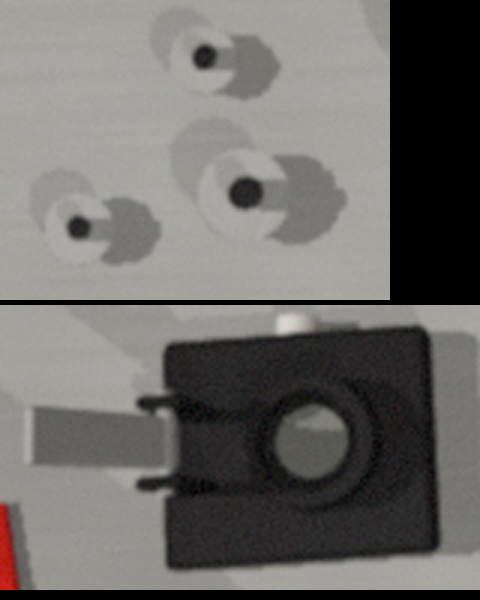

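The crop confirms it: A, at crop (245,193), is clearly the largest of the three knobbed cups, and it stands upright. Next I go over the base for a closer look.

>>> play_rows(
  commands=[
    [[-1,-0.64,-0.79,-0.4,0],[-1,-0.64,-0.79,-0.4,0],[-1,-0.64,-0.79,-0.4,0],[-1,-0.64,-0.79,-0.4,0],[-1,-0.64,-0.79,-0.4,0],[-1,-0.64,-0.79,-0.4,0]],
  ],
)

```text
clock: 1.1
tcp_pos: [0.2549, 0.4654, 0.3142]
orientation: [0.398, 3.114, 0.003]
contact_force: [1.1, 0.1, 0.2]
grip_width: 0.0854
gripper_force: 0.0
```

>>> play_rows(
  commands=[
    [[-1,-0.61,-0.78,0,0],[-1,-0.61,-0.78,0,0],[-1,-0.61,-0.78,0,0],[-1,-0.61,-0.78,0,0],[-1,-0.61,-0.78,0,0],[-1,-0.61,-0.78,0,0]],
  ],
)

```text
clock: 1.6
tcp_pos: [0.3335, 0.283, 0.3116]
orientation: [0.401, 3.115, -0.001]
contact_force: [0.3, 0.2, 0.2]
grip_width: 0.0857
gripper_force: 0.0
```

>>> play_rows(
  commands=[
    [[-1,-0.63,-0.67,0,0],[-1,-0.63,-0.67,0,0],[-1,-0.63,-0.67,0,0],[-1,-0.63,-0.67,0,0],[-1,-0.63,-0.67,0,0],[-1,-0.63,-0.67,0,0],[-1,-0.63,-0.67,0,0]],
  ],
)

```text
clock: 2.18
tcp_pos: [0.4204, 0.1281, 0.3114]
orientation: [0.39, 3.117, 0.001]
contact_force: [-0.1, 0.3, 0.3]
grip_width: 0.0858
gripper_force: 0.0
```

```bash
cat >> h.py <<'E'
def shift(w):
    o=get_obs();m=R.from_rotvec(o["orientation"]).as_matrix();return np.round(m.T@(np.array(w)-o["tcp_pos"])/.2,3)
E
python3 - <<'E'
from h import *
np.set_printoptions(precision=4,suppress=True)
o=get_obs();f=viewer.grab_frame("wrist");save(f,"w1.png");print(o["tcp_pos"],o["orientation"],o["joints"],f["hand_eye"],f["fovy"])
print("well predicted",proj(f,(.468,.152,.075),o),"coupling",proj(f,(.468,.152,.057),o))
for t in("base","clamp"):
    for d in viewer.trace(f,t): print(t,d["score"],d["rect"])
E
```

```text
[0.4204 0.1281 0.3114] [0.3903 3.1171 0.0009] [-0.8598 -0.0208  0.4216  2.0037  0.0089  1.1564  0.8799] [[ 0.0005  0.9608  0.2774  0.0708]
 [ 1.     -0.0006 -0.      0.0005]
 [ 0.0001  0.2774 -0.9608 -0.1417]
 [ 0.      0.      0.      1.    ]] 68.63796850576207
well predicted (np.float64(349.36074140349103), np.float64(202.46897338647457)) coupling (np.float64(348.2829757087791), np.float64(198.85398765487886))
base 0.95 [280.8, 119.2, 541.4, 258.8]
clamp 0.96 [418.5, 181.9, 543.8, 236.1]
```

View pics/w1.png

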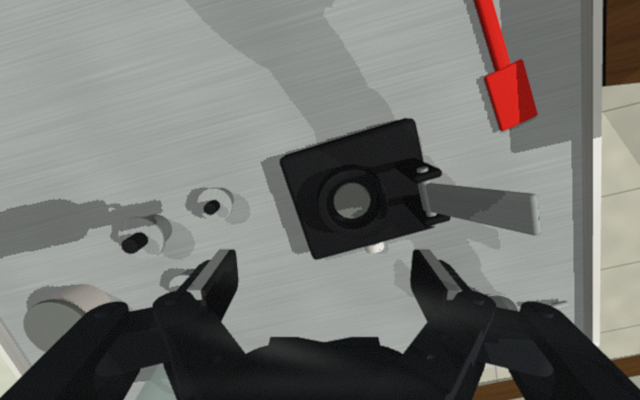

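The wrist view shows the well centred at about (350,201), within 2 px of the prediction (349,202). The arm leans away to the right, with its tip at about (535,213). Now to the cup.

>>> play_rows(
  commands=[
    [[-1,-0.26,-0.69,0,0],[-1,-0.26,-0.69,0,0],[-1,-0.26,-0.69,0,0],[-1,-0.26,-0.69,0,0],[-1,-0.26,-0.69,0,0]],
  ],
)

```text
clock: 2.75
tcp_pos: [0.4368, -0.0222, 0.3116]
orientation: [0.395, 3.116, -0.001]
contact_force: [-0.5, 0.7, -0.1]
grip_width: 0.0855
gripper_force: 0.0
```

>>> play_rows(
  commands=[
    [[-1,-0.26,-0.69,0.3,0],[-1,-0.26,-0.69,0.5,0],[-1,-0.26,-0.69,0.75,0],[-1,-0.26,-0.69,0.75,0],[-1,-0.26,-0.69,0.75,0],[-1,-0.26,-0.69,0.75,0],[-1,-0.26,-0.69,0.75,0]],
  ],
)

```text
clock: 3.33
tcp_pos: [0.4521, -0.1644, 0.159]
orientation: [-0.388, -3.112, 0.002]
contact_force: [0.3, 0.1, 0.2]
grip_width: 0.0855
gripper_force: 0.0
```

Run:
```python
from h import *
np.set_printoptions(precision=4,suppress=True)
o=get_obs();f=viewer.grab_frame("wrist");save(f,"w2.png");print(o["tcp_pos"],o["joints"])
print("knob top pred",proj(f,(.4531,-.1635,.074),o),"lid",proj(f,(.4531,-.1635,.046),o))
g=f["pixels"].max(2)
for d in viewer.trace(f,"cup"):
    print(d["score"],d["rect"])
print(shift((.4531,-.1635,.050)))
```

```text
[ 0.4521 -0.1644  0.159 ] [-0.3864  0.3076  0.7265  2.1122 -0.2752  0.821   1.8305]
knob top pred (np.float64(324.78776562924395), np.float64(208.98689316776418)) lid (np.float64(324.75695715199214), np.float64(199.75472485458263))
0.93 [342.5, 253.1, 396.0, 307.3]
0.87 [289.2, 164.8, 364.4, 238.5]
0.78 [417.7, 115.8, 476.6, 174.4]
[ 0.005 -0.003  0.559]
```

View pics/w2.png

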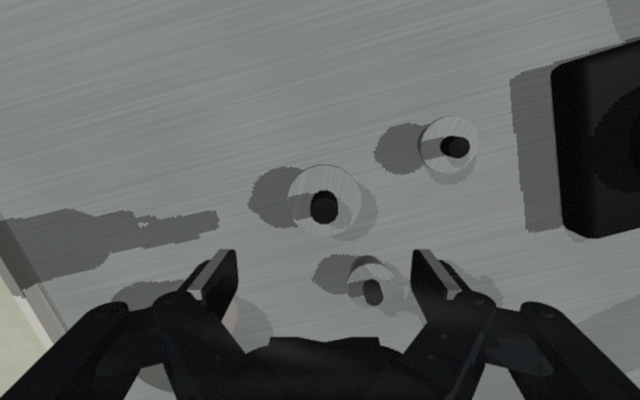

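The knob is at (324,208) and the prediction was (325,209), so I descend and grip.

>>> play_rows(
  commands=[
    [[-1,0,0,0.2,0],[-1,0,0,0.4,0],[-1,0,0,0.54,0],[-1,0,0,0.54,0],[1,0,0,0.54,0],[1,0,0,0.54,0],[1,0,0,0.54,0],[1,0,0,0.54,0],[1,0,0,0.54,0],[1,0,0,0.54,0],[1,0,0,0.54,0],[1,0,0,0.54,0]],
  ],
  grip_force=60,
)

```text
clock: 4.43
tcp_pos: [0.4546, -0.165, 0.0547]
orientation: [0.387, 3.115, 0.001]
contact_force: [-2.3, 0.3, 10.9]
grip_width: 0.0219
gripper_force: 58.2
```

>>> play_rows(
  commands=[
    [[1,0,0,-0.04,0],[1,0,0,-0.15,0],[1,0,0,-0.3,0],[1,0,0,-0.5,0],[1,0,0,-0.7,0],[1,0,0,-0.8,0],[1,0,0,-0.8,0],[1,0,0,-0.8,0]],
  ],
)

```text
clock: 5.1
tcp_pos: [0.4539, -0.1646, 0.2143]
orientation: [0.386, 3.115, 0.002]
contact_force: [-0.3, -0.9, -3.4]
grip_width: 0.0219
gripper_force: 59.3
```

Run:
```python
from h import *
np.set_printoptions(precision=4,suppress=True)
o=get_obs();f=viewer.grab_frame("wrist");save(f,"w3.png");print(o["tcp_pos"],o["contact_force"],o["grip_width"])
print(shift((.45,.0,.21)),shift((.4685,.152,.21)))
s=viewer.grab_frame("scene");save(s,"s3.png")
im=np.hstack([f["pixels"][120:400,160:480],cv2.resize(s["pixels"][120:260,220:380],None,fx=2,fy=2)]);cv2.imwrite("pics/c3.png",im[:,:,::-1])
```

```text
[ 0.4539 -0.1646  0.2143] [-0.2905 -0.8675 -3.4053] 0.021865735303655695
[0.215 0.793 0.016] [0.31  1.553 0.017]
```

View pics/c3.png

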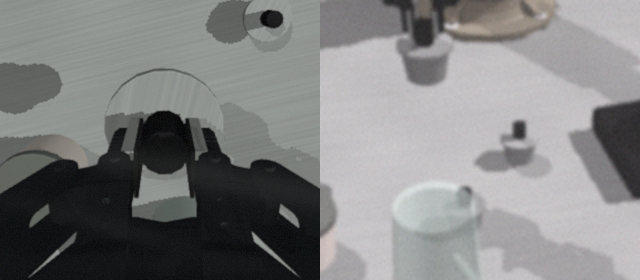

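The cup is held upright by its knob. I carry it over the well.

>>> play_rows(
  commands=[
    [[1,0.03,0.15,0,0],[1,0.08,0.34,0,0],[1,0.12,0.54,0,0],[1,0.15,0.74,0,0],[1,0.155,0.777,0,0],[1,0.155,0.777,0,0]],
  ],
)

```text
clock: 5.7
tcp_pos: [0.4605, -0.0031, 0.2117]
orientation: [-0.376, -3.116, 0.002]
contact_force: [-0.1, -0.3, -2.4]
grip_width: 0.0221
gripper_force: 59.4
```

>>> play_rows(
  commands=[
    [[1,0.03,0.2,0,0],[1,0.08,0.4,0,0],[1,0.12,0.58,0,0],[1,0.155,0.72,0,0],[1,0.155,0.777,0,0],[1,0.155,0.777,0,0],[1,0.155,0.777,0,0]],
  ],
)

```text
clock: 6.28
tcp_pos: [0.469, 0.1502, 0.2122]
orientation: [-0.388, -3.116, 0.004]
contact_force: [0.3, -1.0, -2.1]
grip_width: 0.022
gripper_force: 59.6
```

Run:
```python
from h import *
np.set_printoptions(precision=4,suppress=True)
o=get_obs();f=viewer.grab_frame("wrist");save(f,"w4.png");print(o["tcp_pos"],o["contact_force"],o["grip_width"])
print(shift((.4685,.152,.12)))
s=viewer.grab_frame("scene");t=viewer.grab_frame("top")
for n,p in dict(s=s,t=t).items():
    for d in viewer.trace(p,"cup"): print(n,d["score"],d["rect"])
print("foot proj s",proj(s,(*o["tcp_pos"][:2],o["tcp_pos"][2]-.0545)),"collar",proj(s,(.4685,.152,.075)))
a=cv2.resize(s["pixels"][80:230,340:470],None,fx=3,fy=3);b=cv2.resize(f["pixels"][100:400,160:480],(480,450));cv2.imwrite("pics/c4.png",np.hstack([a,b])[:,:790,::-1])
```

```text
[0.469  0.1502 0.2122] [ 0.2843 -0.9884 -2.087 ] 0.02197674773817895
[0.005 0.013 0.462]
s 0.72 [385.5, 115.6, 411.9, 150.7]
s 0.48 [296.3, 218.7, 305.4, 232.4]
t 0.76 [202.0, 235.9, 229.1, 276.7]
t 0.71 [303.9, 268.3, 328.9, 285.2]
foot proj s (np.float64(397.01845368256465), np.float64(146.14452255721932)) collar (np.float64(394.7182581417656), np.float64(173.30447099651104))
```

View pics/c4.png

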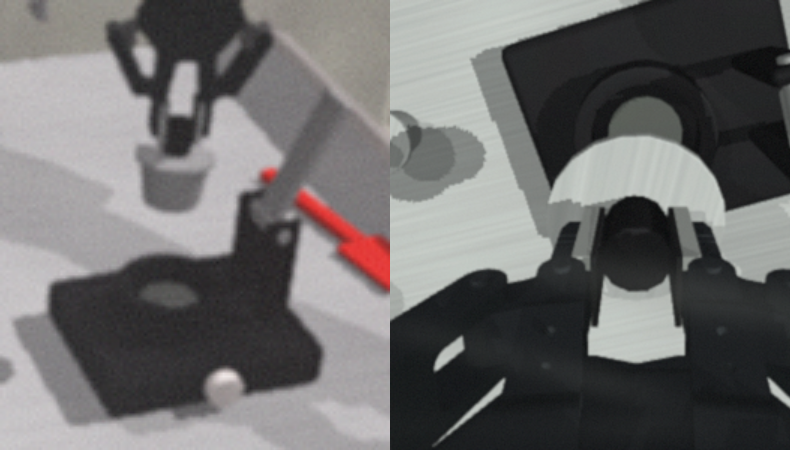

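The cup hangs upright over the well and the base is clear below it, so I lower it in.

>>> play_rows(
  commands=[
    [[1,0,0.013,0.15,0],[1,0,0.013,0.3,0],[1,0,0.013,0.38,0],[1,0,0.013,0.42,0],[1,0,0.013,0.44,0],[1,0,0.013,0.46,0],[1,0,0.013,0.47,0],[1,0,0.013,0.48,0],[1,0,0.013,0.49,0],[1,0,0.013,0.49,0]],
  ],
)

```text
clock: 7.37
tcp_pos: [0.4701, 0.1544, 0.1155]
orientation: [0.386, 3.117, 0.001]
contact_force: [0.1, 0.6, -2.1]
grip_width: 0.0217
gripper_force: 59.6
```

>>> play_rows(
  commands=[
    [[1,0,0,0.007,0],[1,0,0,0.014,0],[1,0,0,0.021,0],[1,0,0,0.028,0],[1,0,0,0.035,0],[1,0,0,0.042,0],[1,0,0,0.049,0],[1,0,0,0.056,0]],
  ],
)

```text
clock: 8.03
tcp_pos: [0.4703, 0.1544, 0.1044]
orientation: [0.387, 3.117, 0.001]
contact_force: [-1.2, -0.7, 4.7]
grip_width: 0.0217
gripper_force: 60.3
```

>>> play_rows(
  commands=[
    [[1,0,0,0.006,0],[1,0,0,0.012,0],[1,0,0,0.018,0],[1,0,0,0.024,0],[1,0,0,0.03,0]],
  ],
)

```text
clock: 8.45
tcp_pos: [0.4711, 0.1543, 0.1003]
orientation: [0.388, 3.117, 0.003]
contact_force: [-11.0, -4.0, 48.8]
grip_width: 0.0216
gripper_force: 64.8
```

There is a hard stop at TCP z 0.100, which puts the foot at about 46 mm with 49 N. I relieve the load and release.

>>> play_rows(
  commands=[
    [[1,0,0,-0.008,0],[1,0,0,-0.014,0],[1,0,0,-0.014,0]],
  ],
)

```text
clock: 8.7
tcp_pos: [0.4698, 0.1543, 0.1008]
orientation: [0.387, 3.118, 0.0]
contact_force: [-0.7, -0.1, 4.4]
grip_width: 0.0218
gripper_force: 60.3
```

>>> play_rows(
  commands=[
    [[-0.1,0,0,0,0],[-0.1,0,0,0,0],[-0.1,0,0,0,0],[-0.1,0,0,0,0],[-0.1,0,0,0,0],[-0.1,0,0,-0.1,0],[-0.1,0,0,-0.3,0],[-0.1,0,0,-0.4,0],[-0.1,0,0,-0.4,0]],
  ],
)

```text
clock: 9.45
tcp_pos: [0.4727, 0.155, 0.1849]
orientation: [0.387, 3.112, 0.007]
contact_force: [0.7, -0.1, -0.0]
grip_width: 0.047
gripper_force: 0.0
```

Run:
```python
from h import *
np.set_printoptions(precision=4,suppress=True)
o=get_obs();f=viewer.grab_frame("wrist");print(o["tcp_pos"],o["contact_force"],o["grip_width"])
s=viewer.grab_frame("scene");print("knob top home",proj(s,(.4695,.1535,.12)),"wrist",proj(f,(.4695,.1535,.12),o))
a=cv2.resize(s["pixels"][80:230,340:470],None,fx=3,fy=3);b=cv2.resize(f["pixels"][100:400,160:480],(480,450));cv2.imwrite("pics/c5.png",np.hstack([a,b])[:,:790,::-1])
```

```text
[0.4727 0.155  0.1849] [ 0.74   -0.0783 -0.0366] 0.04698355852358325
knob top home (np.float64(396.94504855182356), np.float64(158.82725339936863)) wrist (np.float64(319.66635103308215), np.float64(211.74159984884983))
```

View pics/c5.png

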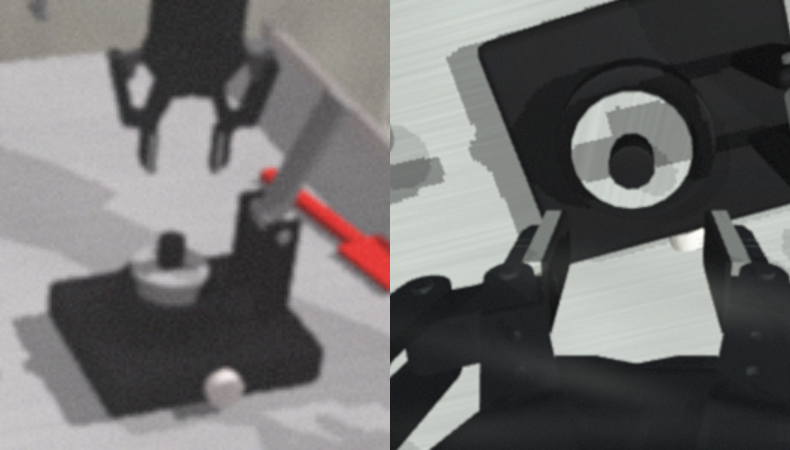

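The cup is upright in the well with its lid just over the collar: the knob top is at about (397,158) and the home prediction is (397,159). Now I shut the fingers and go up, over and behind the hinged arm.

>>> play_rows(
  commands=[
    [[0.5,0,0,-0.2,0],[1,0,0,-0.4,0],[1,0,0,-0.6,0],[1,0,0,-0.73,0],[1,0,0,-0.73,0],[1,0,0,-0.73,0]],
  ],
)

```text
clock: 10.05
tcp_pos: [0.4701, 0.1546, 0.327]
orientation: [0.386, 3.117, 0.002]
contact_force: [0.0, -0.4, -0.7]
grip_width: 0.0001
gripper_force: 0.0
```

>>> play_rows(
  commands=[
    [[1,0.06,0.2,0,0],[1,0.12,0.4,0,0],[1,0.18,0.6,0,0],[1,0.24,0.8,0,0],[1,0.28,0.9,0,0],[1,0.28,0.9,0,0],[1,0.28,0.9,0,0]],
  ],
)

```text
clock: 10.63
tcp_pos: [0.458, 0.3433, 0.3236]
orientation: [-0.382, -3.116, 0.008]
contact_force: [-0.2, -0.5, -0.2]
grip_width: 0.0002
gripper_force: 0.0
```

Run:
```python
from h import *
np.set_printoptions(precision=4,suppress=True)
o=get_obs();f=viewer.grab_frame("wrist");print(o["tcp_pos"],o["grip_width"])
B=np.array([.469,.1535]);ey=np.array([-.04,.999])
def P(y,z): return (*(B+ey*y),z)
for th in(1.8,1.9,2.0,2.1): print(th,proj(f,P(.085-.12*np.cos(th),.126+.12*np.sin(th)),o))
for d in viewer.trace(f,"clamp"): print(d["score"],d["rect"])
for y,z in[(.19,.19),(.1,.19),(.02,.19),(0,.157),(-.005,.128)]: print(y,z,shift(P(y,z)))
cv2.imwrite("pics/c6.png",f["pixels"][:,:,::-1])
```

```text
[0.458  0.3433 0.3236] 0.00015278137083989235
1.8 (np.float64(233.9358807744283), np.float64(238.15739751689893))
1.9 (np.float64(248.1360132226826), np.float64(233.00188394066384))
2.0 (np.float64(261.92328219205046), np.float64(227.56958187514283))
2.1 (np.float64(274.99739201782177), np.float64(221.99640654471247))
0.63 [239.3, 194.0, 277.6, 249.4]
0.19 0.19 [-0.007  0.017  0.675]
0.1 0.19 [-0.135 -0.414  0.676]
0.02 0.19 [-0.249 -0.798  0.678]
0 0.157 [-0.278 -0.893  0.843]
-0.005 0.128 [-0.285 -0.916  0.988]
```

View pics/c6.png

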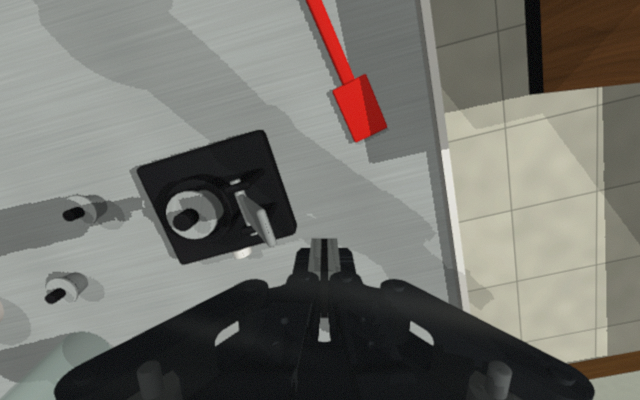

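The arm tip is at about (258,230), so it leans roughly 1.98 rad. The shut fingers at (325,255) are clear behind it. I descend and push.

>>> play_rows(
  commands=[
    [[1,0,0.01,0.2,0],[1,0,0.01,0.4,0],[1,0,0.01,0.55,0],[1,0,0.01,0.62,0],[1,0,0.01,0.62,0],[1,0,0.01,0.62,0]],
  ],
)

```text
clock: 11.23
tcp_pos: [0.4603, 0.3426, 0.2025]
orientation: [-0.39, -3.116, 0.003]
contact_force: [0.2, -0.7, 1.0]
grip_width: -0.0001
gripper_force: 0.0
```

>>> play_rows(
  commands=[
    [[1,-0.02,-0.06,0,0],[1,-0.04,-0.12,0,0],[1,-0.06,-0.18,0,0],[1,-0.08,-0.24,0,0],[1,-0.1,-0.3,0,0],[1,-0.12,-0.36,0,0],[1,-0.135,-0.42,0,0],[1,-0.15,-0.48,0,0],[1,-0.17,-0.54,0,0]],
  ],
)

```text
clock: 11.98
tcp_pos: [0.4674, 0.2307, 0.2043]
orientation: [0.386, 3.116, 0.004]
contact_force: [0.6, 1.0, -0.6]
grip_width: 0.0003
gripper_force: 0.7
```

Run:
```python
from h import *
np.set_printoptions(precision=4,suppress=True)
o=get_obs();print(o["tcp_pos"],o["contact_force"])
B=np.array([.469,.1535]);ey=np.array([-.04,.999])
print("local y",(o["tcp_pos"][:2]-B)@ey)
for y,z in[(.02,.19),(0,.157),(-.005,.128)]: print(y,z,shift((*(B+ey*y),z)))
s=viewer.grab_frame("scene")
cv2.imwrite("pics/c7.png",cv2.resize(s["pixels"][60:230,330:490],None,fx=3,fy=3)[:,:,::-1])
```

```text
[0.4674 0.2307 0.2043] [ 0.6418  1.0375 -0.617 ]
local y 0.07720277997038412
0.02 0.19 [-0.074 -0.277  0.071]
0 0.157 [-0.102 -0.373  0.236]
-0.005 0.128 [-0.109 -0.398  0.38 ]
```

View pics/c7.png

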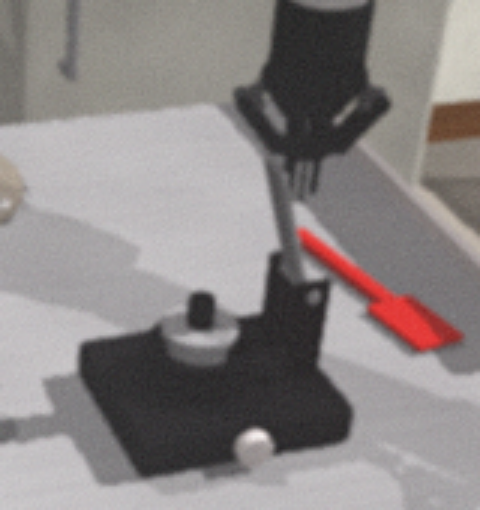

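The arm, its tip at crop (275,160), is already past vertical and leaning over the cup. I go on along the arc.

>>> play_rows(
  commands=[
    [[1,-0.02,-0.07,0.01,0],[1,-0.04,-0.14,0.03,0],[1,-0.06,-0.21,0.05,0],[1,-0.074,-0.28,0.07,0],[1,-0.082,-0.31,0.11,0],[1,-0.09,-0.34,0.15,0],[1,-0.095,-0.36,0.19,0],[1,-0.1,-0.38,0.23,0],[1,-0.105,-0.39,0.27,0],[1,-0.11,-0.4,0.3,0],[1,-0.11,-0.4,0.33,0],[1,-0.11,-0.4,0.35,0]],
  ],
)

```text
clock: 13.03
tcp_pos: [0.4682, 0.1483, 0.132]
orientation: [-0.386, -3.117, 0.001]
contact_force: [-0.2, -0.2, 0.3]
grip_width: -0.0001
gripper_force: 0.4
```

>>> play_rows(
  commands=[
    [[1,0,0,0.01,0],[1,0,0,0.02,0],[1,0,0,0.03,0]],
  ],
)

```text
clock: 13.28
tcp_pos: [0.4686, 0.1485, 0.129]
orientation: [-0.387, -3.116, -0.002]
contact_force: [-15.0, -5.5, 52.3]
grip_width: -0.0
gripper_force: 26.1
```

There is a firm stop at z 0.129 and the shut face is at 130 mm. I retreat and check.

>>> play_rows(
  commands=[
    [[1,0,0,-0.1,0],[1,0,0,-0.3,0],[1,0,0,-0.5,0],[1,0,-0.2,-0.8,0],[1,0,-0.4,-0.9,0],[1,0,-0.6,-0.9,0],[1,0,-0.6,-0.9,0],[1,0,-0.6,-0.9,0]],
  ],
)

```text
clock: 13.95
tcp_pos: [0.439, 0.0271, 0.3088]
orientation: [0.398, 3.114, 0.005]
contact_force: [0.3, -0.3, 0.5]
grip_width: 0.0001
gripper_force: 0.0
```

Run:
```python
from h import *
np.set_printoptions(precision=4,suppress=True)
o=get_obs();print(o["clock"],o["tcp_pos"],o["contact_force"])
s=viewer.grab_frame("scene")
B=np.array([.469,.1535]);ey=np.array([-.04,.999]);ex=np.array([.999,.04])
im=cv2.resize(s["pixels"][90:230,340:480],None,fx=4,fy=4,interpolation=2)[:,:,::-1].copy()
for a in(-.018,.018):
    for th,c in((0,(0,255,0)),(.08,(0,0,255))):
        u,v=proj(s,(*(B+ey*(.085-.12*np.cos(th))+ex*a),.130+.12*np.sin(th)));cv2.circle(im,(int((u-340)*4),int((v-90)*4)),3,c,-1)
cv2.imwrite("pics/c8.png",im)
```

```text
13.95 [0.439  0.0271 0.3088] [ 0.2717 -0.3251  0.5108]
```

View pics/c8.png

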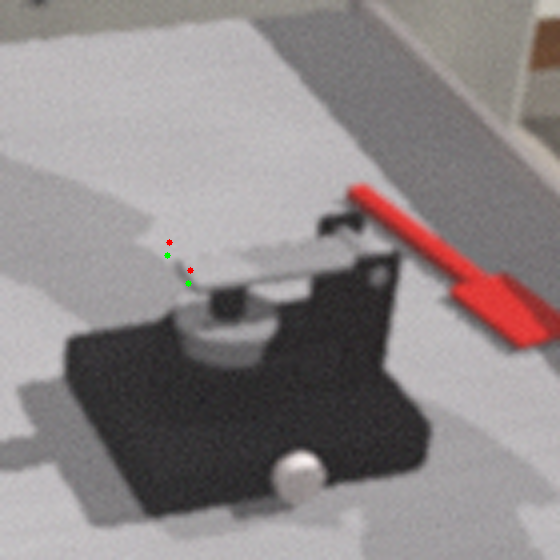

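The arm lies level over the knob, and its tip corners at about (197,290) and (178,262) sit at or below the shut marks. The cup is seated upright, so I hand in.

```bash
python3 -c "
from h import *
print(r.hand_in())"
```

```text
the job is handed in; nothing more can be done
None
```

I set the steel cup upright in the well and pressed it down to the hard stop, then swung the arm shut to its own stop over it and handed in at about 14 s. I never went near the jug, but the hand-in gave no verdict.

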